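# Take the pile apart and put the bench set away

### The job

Take apart the pile of small cup, carving block and white box and clear it away: nest the medium cup in the large cup where that stands and the small cup in the medium one, fully seated and upright, and lay the block flat in the smaller tray and the white box flat in the larger tray, inside their lips. Leave the large cup and the black loupe standing where they are, and let go of everything.

Things in the scene. Friction and masses are not known exactly. Their poses are not given: they have to be found in the camera images.
- cup_small: Round aluminium cup, open top, tapered below, straight rim band, floor 16 mm thick. Origin: centre of its underside, z up. The smallest of three: base 22 mm, rim 34 mm in diameter, the straight rim band is the top 18 mm, 50 mm high, about 50 g. It starts on top of the pile (box, block, cup), its underside 57 mm above the desk.
- cup_medium: Round aluminium cup, open top, tapered below, straight rim band, floor 16 mm thick. Origin: centre of its underside, z up. The middle one: base 26, rim 46 mm in diameter, wall 3 mm, rim band the top 18 mm, 46 mm high, about 90 g; starts on the desk. Seated in the large cup it rests on that cup's inner floor and stands 20 mm out of its rim; the small cup seated in it also stands 20 mm out, with 3 to 5 mm of play all round.
- cup_large: Round aluminium cup, open top, tapered below, straight rim band, floor 16 mm thick. Origin: centre of its underside, z up. The largest: base 38 mm, rim 56 mm in diameter, wall 3.5 mm, 42 mm high, 300 g; inner floor about 40 mm wide, so a cup seated in it has a few mm of play all round. It stands loose on the desk and stays there.
- wax_block: Loose rectangular light wood-coloured carving block, 38 mm (its x) by 52 mm (its y) by 30 mm high, with a narrow slot along y in its top. Origin at the centre of its underside. It starts on top of the white box, turned up to 0.35 rad to it.
- white_box: Loose closed white plastic box (the lid does not open), 66 mm (its x) by 61 mm (its y) by 27 mm high over its lid, narrowing to about 54 by 56 mm at the base; the lid is the top 3 mm and 60 mm wide along y at its edge. Origin at the centre of its underside. It starts on the desk at the bottom of the pile.
- box_tray: Fixed low plywood tray with a thin raised lip and a brass pin at each corner. Floor 3 mm above the desk; lip top 7 mm and pins 7.6 mm above the desk. Origin on the desk at its centre, x and y along its sides, z up. The larger tray: inside the lip 82 mm (x) by 77 mm (y), 88 by 83 mm outside. Home of the white box, which may lie in it either way round.
- block_tray: Fixed low plywood tray with a thin raised lip and a brass pin at each corner. Floor 3 mm above the desk; lip top 7 mm and pins 7.6 mm above the desk. Origin on the desk at its centre, x and y along its sides, z up. The smaller tray: inside the lip 54 mm (x) by 68 mm (y), 60 by 74 mm outside. Home of the block, its length along the tray's length (y).
- loupe: Bystander: loose black tapered eyepiece loupe, 37 mm wide at its foot, 34 mm high, narrower at the top. Origin at the centre of its underside. Not one of the cups; it stays where it is.
Not all that is in view belongs to the job. What is shaped like the cup_large but red is not meant.

How it is judged:
At the end, for the whole second after the job is handed in: Medium cup seated in large, small in medium (centres within 8 mm, undersides 13 to 19 mm apart); block in smaller tray, box in larger (centres within 13 and 19 mm, underside 1 to 5.5 mm above the tray's); all upright within 0.1 rad, at rest; large cup and loupe moved under 30 mm, loupe upright (horizontal distance between cup_medium and cup_large below 0.008 m and z of cup_medium in the frame of cup_large between 0.013 and 0.019 m and linear speed of each of cup_medium, cup_small, wax_block, white_box, cup_large below 0.02 m/s and angular speed of each of cup_medium, cup_small, wax_block, white_box, cup_large below 0.3 rad/s and angle between each of cup_medium, cup_small, wax_block, white_box, cup_large's own z axis and vertical below 0.1 rad and horizontal distance between cup_small and cup_medium below 0.008 m and z of cup_small in the frame of cup_medium between 0.013 and 0.019 m and horizontal distance between wax_block and block_tray below 0.013 m and z of wax_block in the frame of block_tray between 0.001 and 0.0055 m and horizontal distance between white_box and box_tray below 0.019 m and z of white_box in the frame of box_tray between 0.001 and 0.0055 m and distance of each of cup_large, loupe from where it was at the start of the episode below 0.03 m and angle between loupe's own z axis and vertical below 0.15 rad); the robot touches nothing.
It also fails if it takes over 115 s, if anything falls off the work surface, if the arm or the gripper's body presses on something with over 40 N, if the wrist force passes 120 N, or if a joint passes its speed limit or range.

### The arm

A 6-joint arm with a two-finger parallel gripper is mounted at the origin on a cart in front of the work surface, level with it; the furniture and walls round the work are solid. World frame = base frame: x ahead of the robot, y to its left, z up, the work surface at z = 0. Lengths are in m, angles in rad, forces in N, time in s.
With the tool pointing down it reaches from about 0.25 to 0.85 m from the base axis. Payload 12.5 kg.
Tool frame: the origin (TCP) lies between the finger pads; the fingertips stand 19 mm ahead of it and the grasp point (between the pads) is the TCP (env.finger_overhang is the distance from the TCP to the fingertips, in m); z points along the fingers, y is the line along which they close (so a half turn about z gives the same grasp; the last joint's range is limited). The gripper opens to 93 mm and grips with 3 to 60 N. Pads are 15 mm wide; open, the fingers measure 128 mm over their backs; the gripper's body (75 mm by 188 mm) begins 65 mm behind the grasp point.
Start: joints at [1.232, 0.351, 1.652, -0, 1.139, -0.085], TCP at [0.138, 0.532, 0.238] pointing down, gripper open.
Joint ranges: [-2.75, 2.75], [-0.79, 2.1], [0.01, 2.65], [-1.57, 4.71], [0.07, 3.14], [-2.87, 2.87]. Speed limits (rad/s): [2.22, 2.22, 2.79, 3.14, 3.14, 3.14].

### API

Orientations are given as a rotation vector (axis times angle).
In Python, from rig import sensors, viewer, env gives the robot as it stands.
- The arm moves only by the shell command python3 -m pendant 'ROWS'. ROWS is text: rows parted by semicolons, each of 7 numbers parted by spaces: the shift along the tool's x, y, z in m, then the turn, a rotation vector about the tool's x, y, z in rad, then the closure, from 0 (fully open) to 1 (shut). A call has 1 to 10 rows; each row is the pose to reach, as a shift and turn from the pose commanded when the call began, along the tool's axes at that moment; what a row does not reach only later rows make up. A row lasts 1/12 s, in which the tool goes at most 41.7 mm and 7.16 degrees, less where a joint would pass 70% of its speed; a pose out of reach is approached as far as the arm can. A call with a gripper value outside its range is refused whole. The fingers move at their own pace and stop on an object; the grip force is fixed at half the most. Time passes only in rows, so rows that repeat a pose let the fingers close. It gives the time, the measured TCP pose, the force, the opening and the grip force at its end, in the units of the state.
- sensors.get_state(): the state, without advancing time (a new reading comes with each control period).
- viewer.get_image(name): name is "side" or "top" or "wrist"; returns a dict with "image" (420x560x3 uint8, red, green, blue), "vertical_fov" (degrees; the focal length in pixels is half the picture's height over the tangent of half this angle, whatever the lens; pixels are square), "cx", "cy" (the principal point, pixels), "cam_to_world" (4x4, takes a point from camera to world coordinates). Camera axes: x right, y down, z forward; pixel columns grow to the right and rows downward; lengths in m; the calibration is good to about 2 mm. A picture is of the moment at which its call begins. There is no depth.
- env.finish_job(): hands the job in; it is judged then, once.
The state is a dict: "t": time; "joint_positions": joint angles; "dq": joint speeds; "joint_torque": joint torques, N m; "ee_pos": TCP position; "tcp_rot": TCP orientation; "ft_force": force on the tool from outside, world axes, zero at the start; "wrist_torque": the same for the moment, N m; "width": finger opening in m; "grip_force": force on a finger pad.
Only numpy, scipy, OpenCV 4.12 (cv2) and the standard library are available. Lean on these libraries where they do the work, as an engineer would, in place of code of your own. Each camera call takes 0.05 s, during which the arm holds its last target. There are 200 camera calls.

## Working session

There is one attempt and no reset: what is moved stays moved. The work goes in short steps, Python scripts to look and compute and a shell command to move; the robot and the scene stay as the last step left them, time stands still between calls to the robot, and variables do not carry over. Pictures are saved under pics/ and viewed, at most 14 in all, crops included, and the job is handed in when it is done.

```bash
mkdir -p pics; ls
cat > h.py <<'E'
import numpy as np, cv2
from rig import sensors, viewer, env
from scipy.spatial.transform import Rotation as R
def grab(name, fn=None):
    d=viewer.get_image(name)
    if fn: cv2.imwrite('pics/'+fn, cv2.cvtColor(d['image'],cv2.COLOR_RGB2BGR))
    return d
def pix2w(d,u,v,z):
    f=d['image'].shape[0]/2/np.tan(np.radians(d['vertical_fov'])/2)
    T=np.array(d['cam_to_world']); r=T[:3,:3]@np.array([(u-d['cx'])/f,(v-d['cy'])/f,1]); o=T[:3,3]
    return o+r*(z-o[2])/r[2]
def w2pix(d,p):
    f=d['image'].shape[0]/2/np.tan(np.radians(d['vertical_fov'])/2)
    T=np.array(d['cam_to_world']); c=T[:3,:3].T@(np.array(p)-T[:3,3]); return np.array([f*c[0]/c[2]+d['cx'],f*c[1]/c[2]+d['cy']])
def save(name,d): np.save('pics/'+name+'.npy',d,allow_pickle=True)
def load(name): return np.load('pics/'+name+'.npy',allow_pickle=True).item()
E
python3 - <<'E'
from h import *
for n in("top","side","wrist"):
    d=grab(n,n+'0.png'); save(n+'0',d); print(n,d['vertical_fov'],d['cx'],d['cy'],np.round(d['cam_to_world'],3).tolist())
s=sensors.get_state(); print(s)
E
```

```text
pics
top 44.51559458865304 281.8945525754121 207.47730348522003 [[-0.029, -0.985, 0.172, 0.31], [-1.0, 0.03, 0.003, 0.095], [-0.008, -0.172, -0.985, 1.072], [0.0, 0.0, 0.0, 1.0]]
side 47.30669249099424 280.77467150483693 213.27708043249044 [[-0.988, -0.052, 0.146, 0.377], [-0.155, 0.391, -0.907, 0.955], [-0.01, -0.919, -0.394, 0.46], [0.0, 0.0, 0.0, 1.0]]
wrist 66.79416472707585 282.97252983933635 206.79868252063375 [[0.252, 0.931, 0.263, 0.066], [0.968, -0.242, -0.07, 0.553], [-0.001, 0.272, -0.962, 0.383], [0.0, 0.0, 0.0, 1.0]]
{'t': 0.15, 'joint_positions': array([ 1.23239589e+00,  3.51116497e-01,  1.65229057e+00,  7.89840585e-07,
        1.13910190e+00, -8.46303153e-02]), 'dq': array([-2.80464206e-04, -3.54095732e-04, -3.83483918e-03,  1.34514103e-03,
       -5.13986508e-05,  1.40939051e-03]), 'joint_torque': array([ 7.94235530e-04, -4.97468162e+01, -2.85346198e+01,  6.98790327e-02,
        2.45428830e-02, -8.64865206e-05]), 'ee_pos': array([0.13798572, 0.53214356, 0.23721776]), 'tcp_rot': array([-3.97528452e-01, -3.11614513e+00,  1.40694556e-03]), 'ft_force': array([-0.31740445,  0.08300363, -0.36877969]), 'wrist_torque': array([-0.01774019, -0.00273664, -0.00114185]), 'grip_force': 0.0, 'width': 0.09268388563147101}
```

View pics/top0.png

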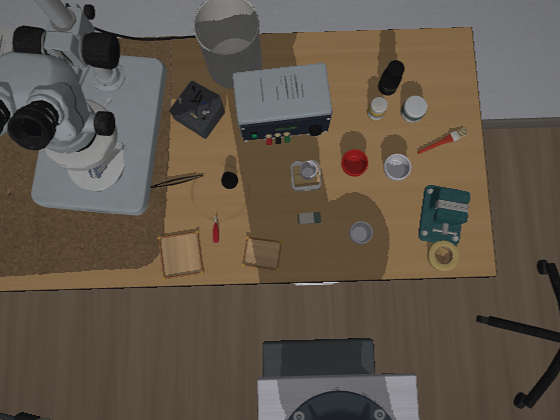

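View pics/side0.png

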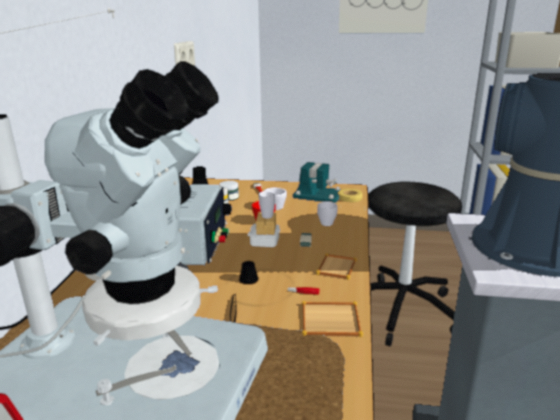

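Run:
```python
from h import *
d=load('top0'); im=cv2.cvtColor(d['image'],cv2.COLOR_RGB2BGR)
c=im[140:280,155:425]; cv2.imwrite('pics/top0c.png',cv2.resize(c,None,fx=2.96,fy=2.96,interpolation=cv2.INTER_CUBIC))
for n,u,v,z in [('box_tray',181,253,.005),('block_tray',262,252,.005),('pile top',310,170,.107),('box',305,175,.027),('large',397,166,.042),('med',361,232,.046),('loupe',230,180,.03),('red',354,162,.04)]:
    print(n,pix2w(d,u,v,z).round(3))
```

```text
box_tray [0.406 0.311 0.005]
block_tray [0.404 0.143 0.005]
pile top [0.55  0.042 0.107]
box [0.56  0.048 0.027]
large [ 0.569 -0.141  0.042]
med [ 0.434 -0.059  0.046]
loupe [0.553 0.205 0.03 ]
red [ 0.581 -0.054  0.04 ]
```

View pics/top0c.png

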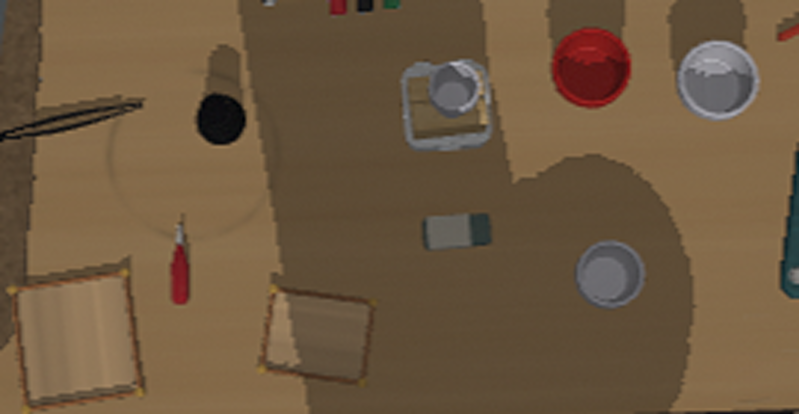

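```bash
cat >> h.py <<'E'
def go(x,y,z,yaw=None):
    """shift+turn in tool axes to world TCP (x,y,z); yaw: angle of tool y from world +y, ccw"""
    s=sensors.get_state(); Rt=R.from_rotvec(s['tcp_rot']); p=np.array(s['ee_pos'])
    out=Rt.inv().apply(np.array([x,y,z])-p)
    ty=Rt.apply([0,1,0]); cur=np.arctan2(-ty[0],ty[1])
    tgt=R.from_euler('z',cur if yaw is None else yaw)*R.from_matrix(np.diag([-1,1,-1.]))
    return np.round(out,4), np.round((Rt.inv()*tgt).as_rotvec(),4), 'yaw',round(cur,3),'p',p.round(4)
E
python3 - <<'E'
from h import *
d=load('top0')
for n,c in [('box',[(12,290),(125,263),(140,393),(28,408)]),('block',[(275,289),(373,302),(362,382),(262,369)])]:
    P=np.array([pix2w(d,155+(x+.5)/2.96-.5,140+(y+.5)/2.96-.5,.007)[:2] for x,y in c]); print(n,P.mean(0).round(4))
    for i in range(4):
        e=P[(i+1)%4]-P[i]; print(round(np.hypot(*e),4), round(np.degrees(np.arctan2(e[1],e[0])),1))
E
A="-0.22 -0.233 0 0 0 -0.25 0"
python3 -m pendant '-0.22 -0.233 0 0 0 -0.25 0;-0.22 -0.233 0 0 0 -0.25 0;-0.22 -0.233 0 0 0 -0.25 0;-0.22 -0.233 0 0 0 -0.25 0;-0.22 -0.233 0 0 0 -0.25 0;-0.22 -0.233 0 0 0 -0.25 0;-0.22 -0.233 0 0 0 -0.25 0;-0.22 -0.233 0 0 0 -0.25 0;-0.22 -0.233 0 0 0 -0.25 0;-0.22 -0.233 0 0 0 -0.25 0'
python3 -c "
from h import *
print(go(.45,-.03,.237,0))"
```

```text
box [0.4045 0.3122]
0.0816 -78.1
0.0923 -173.5
0.0785 95.9
0.0839 8.4
block [0.4014 0.1425]
0.0697 -99.3
0.0565 170.6
0.0705 81.0
0.0568 -10.2
t: 0.98
ee_pos: [0.293, 0.2507, 0.2377]
tcp_rot: [0.011, 3.142, 0.0]
ft_force: [0.3, 1.0, 1.5]
width: 0.0929
grip_force: 0.0
(array([-0.159 , -0.2796,  0.0007]), array([ 0.0002,  0.0001, -0.0072]), 'yaw', np.float64(-0.007), 'p', array([0.293 , 0.2507, 0.2377]))
```

```bash
python3 -m pendant '-0.159 -0.28 0 0 0 -0.007 0;-0.159 -0.28 0 0 0 -0.007 0;-0.159 -0.28 0 0 0 -0.007 0;-0.159 -0.28 0 0 0 -0.007 0;-0.159 -0.28 0 0 0 -0.007 0;-0.159 -0.28 0 0 0 -0.007 0;-0.159 -0.28 0 0 0 -0.007 0;-0.159 -0.28 0 0 0 -0.007 0;-0.159 -0.28 0 0 0 -0.007 0;-0.159 -0.28 0 0 0 -0.007 0'
python3 -c "
from h import *
d=grab('wrist','w1.png'); save('w1',d);print(go(.45,-.03,.237,0))"
```

```text
t: 1.82
ee_pos: [0.4509, -0.0287, 0.2372]
tcp_rot: [0.003, -3.141, -0.001]
ft_force: [0.2, -0.5, -0.5]
width: 0.0928
grip_force: 0.0
(array([ 0.0003, -0.0021,  0.0002]), array([ 0.0005, -0.0011,  0.0034]), 'yaw', np.float64(0.003), 'p', array([ 0.4503, -0.0279,  0.2372]))
```

View pics/w1.png

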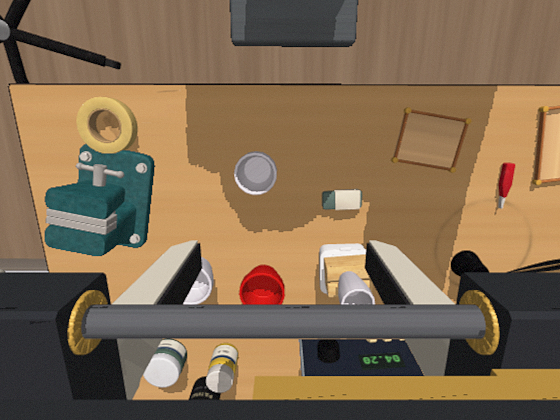

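Run:
```python
from h import *
d=load('w1'); t=load('top0')
im=d['image']; 
# bright rim segmentation of medium cup: fit ellipse
g=cv2.cvtColor(im,cv2.COLOR_RGB2HSV)[140:210,220:295]
m=((g[...,1]<60)).astype('uint8')*255
cs,_=cv2.findContours(m,cv2.RETR_EXTERNAL,cv2.CHAIN_APPROX_NONE); c=max(cs,key=cv2.contourArea); e=cv2.fitEllipse(c); print(e)
print('med w',pix2w(d,e[0][0]+220,e[0][1]+140,.046), pix2w(d,256,172,.046))
P=np.array([pix2w(d,u,v,.007)[:2] for u,v in [(408,107),(467,122),(452,174),(394,161)]]);print('tray',P.mean(0),[np.hypot(*(P[(i+1)%4]-P[i])).round(4) for i in range(4)],[np.degrees(np.arctan2(*(P[(i+1)%4]-P[i])[::-1])).round(1) for i in range(4)])
print('large w',pix2w(d,203,284,.042)); print('tcp pix',w2pix(d,[.4503,-.028,.237]),np.round(d['cam_to_world'],3).tolist())
# ellipses in top: med, large
for n,(u,v,r),z in [('med',(361,232,16),.046),('large',(397,167,18),.042)]:
    s=t['image'][v-r:v+r,u-r:u+r]; h=cv2.cvtColor(s,cv2.COLOR_RGB2HSV); m=(h[...,1]<50).astype('uint8')*255
    cs,_=cv2.findContours(m,cv2.RETR_EXTERNAL,cv2.CHAIN_APPROX_NONE); c=max(cs,key=cv2.contourArea); e=cv2.fitEllipse(c); print(n,e,pix2w(t,e[0][0]+u-r,e[0][1]+v-r,z))
```

```text
((35.185760498046875, 32.74518966674805), (42.05344009399414, 42.99727249145508), 18.12353515625)
med w [ 0.43329337 -0.05690422  0.046     ] [ 0.43248936 -0.05601703  0.046     ]
tray [0.40313551 0.14376138] [np.float64(0.0711), np.float64(0.0606), np.float64(0.0724), np.float64(0.0617)] [np.float64(76.8), np.float64(-8.0), np.float64(-102.3), np.float64(170.7)]
large w [ 0.56819167 -0.12258329  0.042     ]
tcp pix [281.37836199 269.59100305] [[-0.002, 0.963, 0.271, 0.376], [1.0, 0.002, 0.0, -0.027], [0.0, 0.271, -0.963, 0.383], [0.0, 0.0, 0.0, 1.0]]
med ((15.496647834777832, 16.25054168701172), (22.0704288482666, 23.244882583618164), 74.46917724609375) [ 0.43373926 -0.05797361  0.046     ]
large ((18.035850524902344, 17.739099502563477), (26.235870361328125, 26.94892120361328), 67.33737182617188) [ 0.56780976 -0.14131926  0.042     ]
```

```bash
python3 -m pendant '0.017 -0.029 0.03 0 0 0 0.1;0.017 -0.029 0.07 0 0 0 0.1;0.017 -0.029 0.1 0 0 0 0.1;0.017 -0.029 0.13 0 0 0 0.1;0.017 -0.029 0.15 0 0 0 0.1;0.017 -0.029 0.165 0 0 0 0.1;0.017 -0.029 0.18 0 0 0 0.1;0.017 -0.029 0.188 0 0 0 0.1;0.017 -0.029 0.188 0 0 0 0.1;0.017 -0.029 0.188 0 0 0 0.1'
python3 -c "
from h import *
print(go(.433,-.057,.048,0))"
python3 -m pendant '0 0 0 0 0 0 0.6;0 0 0 0 0 0 0.6;0 0 0 0 0 0 0.6;0 0 0 0 0 0 0.6;0 0 0 0 0 0 0.6;0 0 0 0 0 0 0.6'
```

```text
t: 2.7
ee_pos: [0.4335, -0.0571, 0.0499]
tcp_rot: [0.007, -3.141, -0.0]
ft_force: [-0.7, 0.1, -0.2]
width: 0.0841
grip_force: 0.0
(array([0.0005, 0.0001, 0.0019]), array([ 0.0001, -0.0003,  0.0046]), 'yaw', np.float64(0.005), 'p', array([ 0.4335, -0.0571,  0.0499]))
t: 3.2
ee_pos: [0.4336, -0.0581, 0.0498]
tcp_rot: [-0.005, 3.141, -0.0]
ft_force: [-0.2, -0.2, -1.5]
width: 0.0484
grip_force: 0.0
```

```bash
python3 -m pendant '0 0 0.0015 0 0 0 1;0 0 0.0015 0 0 0 1;0 0 0.0015 0 0 0 1;0 0 0.0015 0 0 0 1;0 0 -0.03 0 0 0 1;0 0 -0.06 0 0 0 1;0 0 -0.09 0 0 0 1;0 0 -0.09 0 0 0 1'
python3 -c "
from h import *
print(go(.50,-.13,.150,0))"
```

```text
t: 3.87
ee_pos: [0.4357, -0.0586, 0.144]
tcp_rot: [-0.005, 3.135, -0.003]
ft_force: [-0.1, -0.3, -1.0]
width: 0.0448
grip_force: 30.0
(array([-0.0641, -0.0717, -0.0055]), array([-0.0017,  0.0068,  0.0032]), 'yaw', np.float64(0.003), 'p', array([ 0.4357, -0.0586,  0.144 ]))
```

```bash
python3 -m pendant '-0.04 -0.025 0 0 0 0 1;-0.08 -0.05 0 0 0 0 1;-0.11 -0.07 0 0 0 0 1;-0.132 -0.083 0 0 0 0 1;-0.132 -0.083 0 0 0 0 1;-0.132 -0.083 0 0 0 0 1;-0.132 -0.083 0 0 0 0 1'
python3 - <<'E'
from h import *
print(go(.567,-.1413,.066,0))
t=grab('top','t2.png'); s=grab('side'); w=grab('wrist')
sc=lambda a,k:cv2.resize(cv2.cvtColor(a,cv2.COLOR_RGB2BGR),(400,300),interpolation=cv2.INTER_CUBIC)
u,v=w2pix(s,[.567,-.141,.06]).astype(int)
cv2.imwrite('pics/m2.png',np.hstack([sc(t['image'][115:220,330:470],0),sc(s['image'][v-53:v+52,u-70:u+70],0)]))
save('t2',t);save('s2',s); print(u,v)
E
```

```text
t: 4.45
ee_pos: [0.5649, -0.1403, 0.1386]
tcp_rot: [0.005, -3.14, -0.001]
ft_force: [-0.1, 0.8, -1.0]
width: 0.0445
grip_force: 30.0
(array([-0.0023, -0.0011,  0.0726]), array([ 0.0007, -0.0019,  0.0031]), 'yaw', np.float64(0.003), 'p', array([ 0.5649, -0.1403,  0.1386]))
275 184
```

View pics/m2.png

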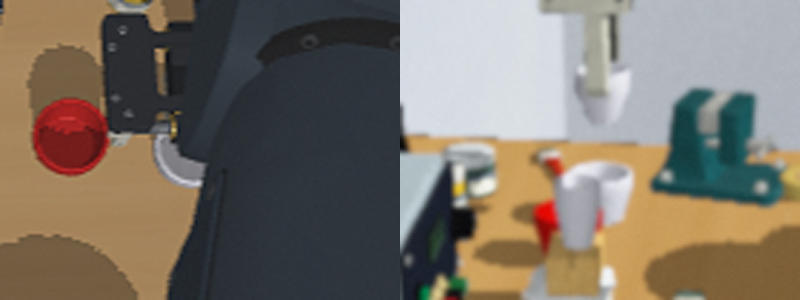

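```bash
python3 -m pendant '-0.002 -0.001 0.02 0 0 0 1;-0.002 -0.001 0.035 0 0 0 1;-0.002 -0.001 0.047 0 0 0 1;-0.002 -0.001 0.057 0 0 0 1;-0.002 -0.001 0.065 0 0 0 1;-0.002 -0.001 0.071 0 0 0 1;-0.002 -0.001 0.073 0 0 0 1;-0.002 -0.001 0.073 0 0 0 1'
```

```text
t: 5.27
ee_pos: [0.5677, -0.1416, 0.0664]
tcp_rot: [0.005, -3.141, -0.0]
ft_force: [0.3, 0.6, -0.5]
width: 0.0444
grip_force: 30.0
```

```bash
python3 -m pendant '0 0 0.0015 0 0 0 1;0 0 0.0015 0 0 0 1;0 0 0.0015 0 0 0 0.4;0 0 0.0015 0 0 0 0.35;0 0 0.0015 0 0 0 0.3;0 0 0.0015 0 0 0 0.3;0 0 -0.03 0 0 0 0.3;0 0 -0.07 0 0 0 0.3;0 0 -0.11 0 0 0 0.3;0 0 -0.14 0 0 0 0.3'
python3 - <<'E'
from h import *
print(go(.50,.045,.21,0))
E
```

```text
t: 6.1
ee_pos: [0.5682, -0.1417, 0.21]
tcp_rot: [-0.005, 3.139, -0.001]
ft_force: [0.3, 0.2, 0.3]
width: 0.0651
grip_force: 0.0
(array([ 0.0676,  0.187 , -0.0003]), array([-0.0008,  0.0023,  0.0033]), 'yaw', np.float64(0.003), 'p', array([ 0.5682, -0.1417,  0.21  ]))
```

```bash
python3 -m pendant '-0.022 0.04 -0.02 0 0 0 0;-0.022 0.08 -0.02 0 0 0 0;-0.022 0.12 -0.02 0 0 0 0;-0.022 0.15 -0.02 0 0 0 0;-0.022 0.175 -0.02 0 0 0 0;-0.022 0.187 -0.02 0 0 0 0;-0.022 0.187 -0.02 0 0 0 0;-0.022 0.187 -0.02 0 0 0 0'
python3 - <<'E'
from h import *
w=grab('wrist');t=grab('top');save('w3',w);save('t3',t)
f=lambda a,sz:cv2.resize(cv2.cvtColor(a,cv2.COLOR_RGB2BGR),sz,interpolation=cv2.INTER_CUBIC)
cv2.imwrite('pics/m3.png',np.hstack([f(w['image'][100:300,180:400],(495,450)),f(t['image'][137:197,367:427],(300,450))]))
E
```

```text
t: 6.77
ee_pos: [0.5892, 0.0449, 0.2266]
tcp_rot: [0.006, -3.141, 0.001]
ft_force: [-0.4, -0.2, -0.0]
width: 0.0928
grip_force: 0.0
```

View pics/m3.png

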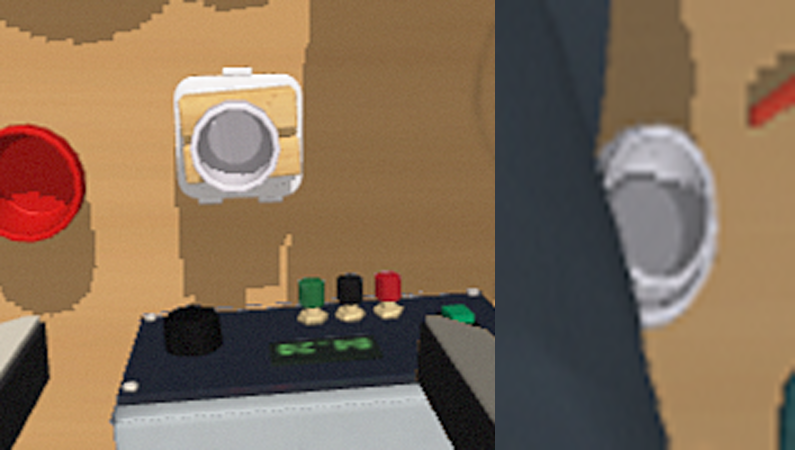

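Run:
```python
from h import *
d=load('w3')
F=lambda x,y,z:pix2w(d,180+(x+.5)/2.25-.5,100+(y+.5)/2.25-.5,z)
print('small',F(236,146,.107),go(*F(236,146,.107)[:2],.109,0))
for n,C,z in [('block',[(181,97),(294,85),(298,175),(187,183)],.057),('box',[(175,78),(300,72),(302,192),(182,200)],.027)]:
    P=np.array([F(x,y,z)[:2] for x,y in C]); print(n,P.mean(0).round(4))
    for i in range(4):
        e=P[(i+1)%4]-P[i]; print(round(np.hypot(*e),4), round(np.degrees(np.arctan2(e[1],e[0])),1))
```

```text
small [0.55278991 0.04756365 0.107     ] (array([0.0365, 0.0037, 0.1176]), array([-0.0003, -0.0001,  0.002 ]), 'yaw', np.float64(0.002), 'p', array([0.5893, 0.044 , 0.2266]))
block [0.5555 0.0495]
0.0491 96.1
0.0394 4.1
0.0498 -85.6
0.0379 -176.9
box [0.56   0.0497]
0.0589 92.9
0.0576 2.6
0.0593 -85.9
0.0588 -177.7
```

```bash
python3 -m pendant '0.0365 0.0037 0.02 0 0 0 0.3;0.0365 0.0037 0.05 0 0 0 0.3;0.0365 0.0037 0.075 0 0 0 0.3;0.0365 0.0037 0.095 0 0 0 0.3;0.0365 0.0037 0.11 0 0 0 0.3;0.0365 0.0037 0.117 0 0 0 0.3;0.0365 0.0037 0.118 0 0 0 0.3;0.0365 0.0037 0.118 0 0 0 0.45;0.0365 0.0037 0.118 0 0 0 0.45;0.0365 0.0037 0.118 0 0 0 0.45'
python3 - <<'E'
from h import *
print(go(.5528,.0476,.109,0))
w=grab('wrist');save('w4',w)
cv2.imwrite('pics/w4.png',cv2.cvtColor(w['image'],cv2.COLOR_RGB2BGR)[180:400,150:420])
E
```

```text
t: 7.7
ee_pos: [0.5533, 0.0488, 0.1097]
tcp_rot: [-0.005, 3.14, -0.0]
ft_force: [1.0, -0.4, 0.0]
width: 0.0527
grip_force: 0.0
(array([ 0.0005, -0.0012,  0.0007]), array([-0.    ,  0.0017,  0.003 ]), 'yaw', np.float64(0.003), 'p', array([0.5533, 0.0488, 0.1097]))
```

View pics/w4.png

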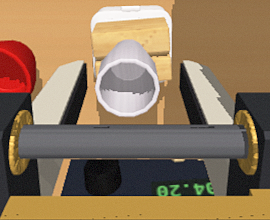

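```bash
python3 -m pendant '0 -0.001 0 0 0 0 0.6;0 -0.001 0 0 0 0 0.7;0 -0.001 0 0 0 0 1;0 -0.001 0 0 0 0 1;0 -0.001 0 0 0 0 1;0 -0.001 0 0 0 0 1;0 -0.001 -0.02 0 0 0 1;0 -0.001 -0.05 0 0 0 1;0 -0.001 -0.07 0 0 0 1;0 -0.001 -0.07 0 0 0 1'
python3 - <<'E'
from h import *
print(go(.5678,-.1415,.18,0))
E
```

```text
t: 8.58
ee_pos: [0.5544, 0.0481, 0.1824]
tcp_rot: [-0.005, 3.136, -0.0]
ft_force: [-0.3, -0.1, -0.1]
width: 0.0341
grip_force: 30.5
(array([-0.0128, -0.1896,  0.0025]), array([-0.    ,  0.0059,  0.0033]), 'yaw', np.float64(0.003), 'p', array([0.5544, 0.0481, 0.1824]))
```

```bash
python3 -m pendant '-0.013 -0.04 0 0 0 0 1;-0.013 -0.08 0 0 0 0 1;-0.013 -0.12 0 0 0 0 1;-0.013 -0.15 0 0 0 0 1;-0.013 -0.175 0 0 0 0 1;-0.013 -0.19 0 0 0 0 1;-0.013 -0.19 0 0 0 0 1;-0.013 -0.19 0.02 0 0 0 1;-0.013 -0.19 0.04 0 0 0 1;-0.013 -0.19 0.04 0 0 0 1'
python3 - <<'E'
from h import *
print(go(.5678,-.1415,.0865,0))
t=grab('top'); s=grab('side');save('s5',s)
sc=lambda a:cv2.resize(cv2.cvtColor(a,cv2.COLOR_RGB2BGR),(400,400),interpolation=cv2.INTER_CUBIC)
u,v=w2pix(s,[.567,-.141,.08]).astype(int)
cv2.imwrite('pics/m5.png',np.hstack([sc(t['image'][130:190,370:430]),sc(s['image'][v-30:v+30,u-30:u+30])]))
E
```

```text
t: 9.42
ee_pos: [0.5645, -0.1402, 0.1349]
tcp_rot: [0.006, -3.136, -0.003]
ft_force: [-0.4, -0.1, -1.8]
width: 0.0336
grip_force: 30.5
(array([-0.0036, -0.0015,  0.0484]), array([ 0.0022, -0.0057,  0.0039]), 'yaw', np.float64(0.004), 'p', array([ 0.5645, -0.1402,  0.1349]))
```

View pics/m5.png

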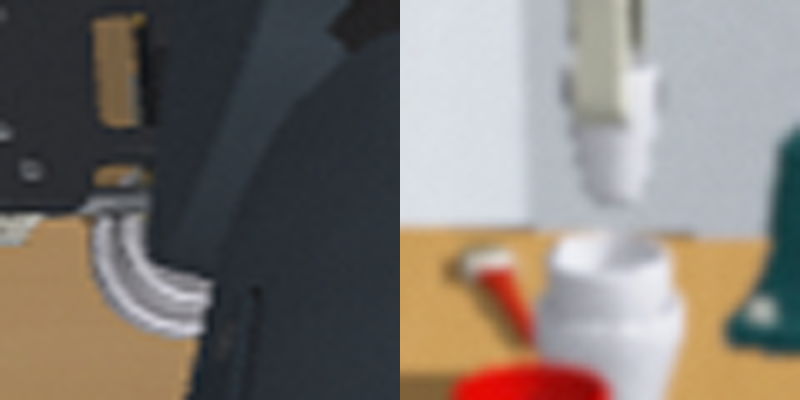

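```bash
python3 -m pendant '-0.002 -0.001 0.012 0 0 0 1;-0.002 -0.001 0.024 0 0 0 1;-0.002 -0.001 0.033 0 0 0 1;-0.002 -0.001 0.04 0 0 0 1;-0.002 -0.001 0.045 0 0 0 1;-0.002 -0.001 0.048 0 0 0 1;-0.002 -0.001 0.049 0 0 0 1;-0.002 -0.001 0.049 0 0 0 1'
```

```text
t: 10.18
ee_pos: [0.5683, -0.143, 0.0896]
tcp_rot: [-0.005, 3.142, 0.0]
ft_force: [0.7, 0.5, 0.1]
width: 0.0341
grip_force: 30.5
```

```bash
python3 -m pendant '0 0.001 0.002 0 0 0 1;0 0.001 0.004 0 0 0 1;0 0.001 0.004 0 0 0 1;0 0.001 0.004 0 0 0 1'
```

```text
t: 10.52
ee_pos: [0.5683, -0.1419, 0.0857]
tcp_rot: [-0.005, 3.142, 0.0]
ft_force: [-0.8, 0.7, -1.0]
width: 0.0343
grip_force: 30.5
```

Release, rise, and go on to a view position over the pile.

```bash
python3 -m pendant '0 0 0.001 0 0 0 0.8;0 0 0.001 0 0 0 0.5;0 0 0.001 0 0 0 0.45;0 0 0.001 0 0 0 0.4;0 0 0.001 0 0 0 0.4;0 0 -0.02 0 0 0 0.4;0 0 -0.05 0 0 0 0.4;0 0 -0.09 0 0 0 0.4;0 0 -0.13 0 0 0 0.4;0 0 -0.13 0 0 0 0.4'
python3 -m pendant '-0.02 0.04 0 0 0 0 0;-0.02 0.08 0 0 0 0 0;-0.02 0.12 0 0 0 0 0;-0.02 0.15 0 0 0 0 0;-0.02 0.18 0 0 0 0 0;-0.02 0.19 0 0 0 0 0;-0.02 0.19 0 0 0 0 0;-0.02 0.19 0 0 0 0 0'
python3 - <<'E'
from h import *
w=grab('wrist');t=grab('top');s=grab('side');save('w6',w);save('t6',t)
f=lambda a,sz:cv2.resize(cv2.cvtColor(a,cv2.COLOR_RGB2BGR),sz,interpolation=cv2.INTER_CUBIC)
u,v=w2pix(s,[.567,-.141,.05]).astype(int)
cv2.imwrite('pics/m6.png',np.hstack([f(w['image'][110:230,220:360],(490,420)),np.vstack([f(t['image'][137:197,367:427],(210,210)),f(s['image'][v-30:v+30,u-30:u+30],(210,210))])]))
print(go(.56,.05,.2,0))
E
```

```text
t: 11.35
ee_pos: [0.5711, -0.1428, 0.2234]
tcp_rot: [-0.005, 3.131, -0.006]
ft_force: [0.2, -0.5, -0.1]
width: 0.0559
grip_force: 0.0
t: 12.02
ee_pos: [0.5878, 0.0477, 0.2155]
tcp_rot: [-0.006, 3.142, -0.001]
ft_force: [-0.1, -0.3, -0.5]
width: 0.0929
grip_force: 0.0
(array([0.0278, 0.0034, 0.0156]), array([-0.0002, -0.    ,  0.0017]), 'yaw', np.float64(0.002), 'p', array([0.5878, 0.0467, 0.2156]))
```

View pics/m6.png

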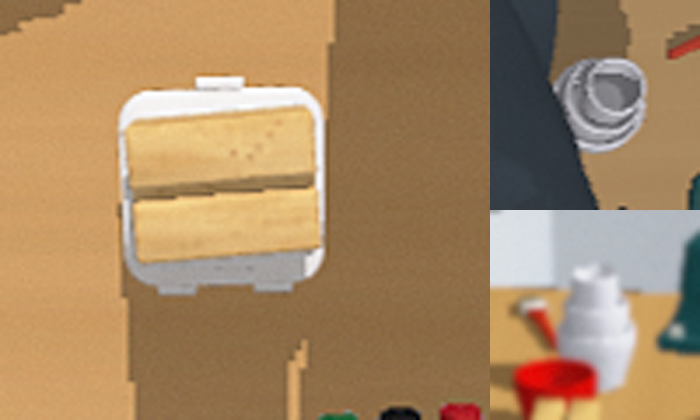

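Run:
```python
from h import *
d=load('w6')
F=lambda x,y,z:pix2w(d,220+(x+.5)/3.5-.5,110+(y+.5)/3.5-.5,z)
for n,C,z in [('block',[(125,126),(312,107),(320,247),(139,263)],.057),('box',[(120,90),(322,88),(325,278),(128,283)],.027)]:
    P=np.array([F(x,y,z)[:2] for x,y in C]); c=P.mean(0); print(n,c.round(4))
    for i in range(4):
        e=P[(i+1)%4]-P[i]; print(round(np.hypot(*e),4), round(np.degrees(np.arctan2(e[1],e[0])),1))
    if n=='block': print(go(*c,.054,np.radians(4.8)))
```

```text
block [0.5554 0.0496]
0.0505 95.9
0.0382 4.8
0.0505 -84.7
0.0378 -175.2
(array([0.0324, 0.003 , 0.1616]), array([-0.0002, -0.    , -0.0821]), 'yaw', np.float64(0.002), 'p', array([0.5878, 0.0467, 0.2156]))
box [0.5596 0.0496]
0.0593 90.8
0.0571 2.5
0.0606 -88.3
0.058 -178.8
```

```bash
python3 -m pendant '0.0325 0.003 0.03 0 0 -0.088 0.1;0.0325 0.003 0.065 0 0 -0.088 0.1;0.0325 0.003 0.095 0 0 -0.088 0.1;0.0325 0.003 0.12 0 0 -0.088 0.1;0.0325 0.003 0.14 0 0 -0.088 0.1;0.0325 0.003 0.155 0 0 -0.088 0.1;0.0325 0.003 0.162 0 0 -0.088 0.1;0.0325 0.003 0.162 0 0 -0.088 0.2;0.0325 0.003 0.162 0 0 -0.088 0.3;0.0325 0.003 0.162 0 0 -0.088 0.35'
python3 - <<'E'
from h import *
print(go(.5554,.0496,.054,.09))
E
```

```text
t: 13.0
ee_pos: [0.5559, 0.0507, 0.0547]
tcp_rot: [-0.142, 3.137, -0.0]
ft_force: [0.0, -0.3, -0.2]
width: 0.068
grip_force: 0.0
(array([ 0.0006, -0.001 ,  0.0007]), array([-0.0001,  0.0016,  0.0007]), 'yaw', np.float64(0.091), 'p', array([0.5559, 0.0507, 0.0547]))
```

```bash
python3 -m pendant '0 -0.001 0 0 0 0 0.4;0 -0.001 0 0 0 0 0.5;0 -0.001 0 0 0 0 1;0 -0.001 0 0 0 0 1;0 -0.001 0 0 0 0 1;0 -0.001 -0.02 0 0 0 1;0 -0.001 -0.05 0 0 0 1;0 -0.001 -0.08 0 0 0 1;0 -0.001 -0.09 0 0 0 1;0 -0.001 -0.09 0 0 0 1'
python3 - <<'E'
from h import *
print(go(.4025,.143,.14,-.17))
E
```

```text
t: 13.83
ee_pos: [0.5565, 0.0501, 0.146]
tcp_rot: [-0.143, 3.134, -0.0]
ft_force: [0.3, -0.4, -0.2]
width: 0.0519
grip_force: 30.0
(array([0.1449, 0.1065, 0.0053]), array([2.000e-04, 4.500e-03, 2.613e-01]), 'yaw', np.float64(0.091), 'p', array([0.5565, 0.0501, 0.146 ]))
```

```bash
python3 -m pendant '0.03 0.022 0 0 0 0.06 1;0.06 0.045 0 0 0 0.12 1;0.09 0.067 0 0 0 0.18 1;0.12 0.088 0 0 0 0.22 1;0.135 0.1 0 0 0 0.26 1;0.145 0.1065 0 0 0 0.26 1;0.145 0.1065 0 0 0 0.26 1;0.145 0.1065 0.02 0 0 0.26 1;0.145 0.1065 0.05 0 0 0.26 1;0.145 0.1065 0.05 0 0 0.26 1'
python3 - <<'E'
from h import *
print(go(.4025,.143,.0315,-.17))
t=grab('top'); s=grab('side');save('t7',t);w=grab('wrist')
sc=lambda a:cv2.resize(cv2.cvtColor(a,cv2.COLOR_RGB2BGR),(395,395),interpolation=cv2.INTER_CUBIC)
u,v=w2pix(s,[.403,.143,.03]).astype(int)
cv2.imwrite('pics/m7.png',np.hstack([sc(w['image'][80:300,170:390]),sc(s['image'][v-40:v+40,u-40:u+40])]))
E
```

```text
t: 14.67
ee_pos: [0.3999, 0.1419, 0.0899]
tcp_rot: [-0.263, -3.125, 0.003]
ft_force: [-0.6, -0.7, -1.3]
width: 0.0517
grip_force: 30.0
(array([-0.0026,  0.0016,  0.0583]), array([-0.0024, -0.0053,  0.002 ]), 'yaw', np.float64(-0.168), 'p', array([0.3999, 0.1419, 0.0899]))
```

View pics/m7.png

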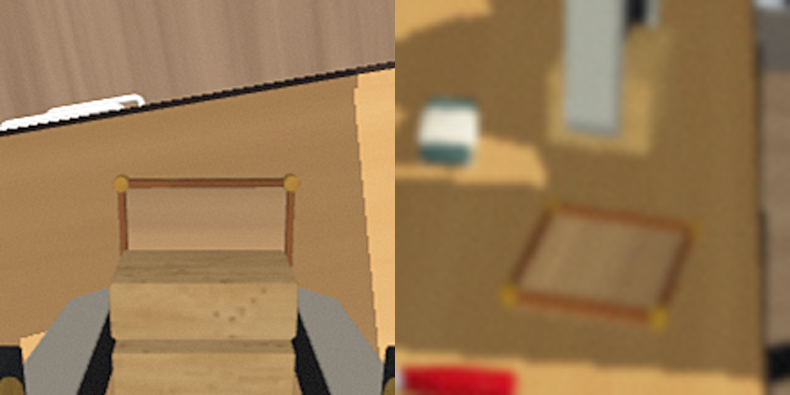

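```bash
python3 -m pendant '-0.0025 0.0015 0.015 0 0 0 1;-0.0025 0.0015 0.03 0 0 0 1;-0.0025 0.0015 0.04 0 0 0 1;-0.0025 0.0015 0.048 0 0 0 1;-0.0025 0.0015 0.054 0 0 0 1;-0.0025 0.0015 0.058 0 0 0 1;-0.0025 0.0015 0.059 0 0 0 1;-0.0025 0.0015 0.059 0 0 0 1'
```

```text
t: 15.48
ee_pos: [0.4041, 0.144, 0.0348]
tcp_rot: [0.265, 3.13, 0.0]
ft_force: [-0.1, 0.1, 0.4]
width: 0.0515
grip_force: 30.0
```

```bash
python3 -m pendant '0.001 -0.001 0.0015 0 0 0 1;0.001 -0.001 0.003 0 0 0 1;0.001 -0.001 0.003 0 0 0 1;0.001 -0.001 0.003 0 0 0 1;0.001 -0.001 0.003 0 0 0 0.4;0.001 -0.001 0.003 0 0 0 0.3;0.001 -0.001 0.003 0 0 0 0.3;0.001 -0.001 0.003 0 0 0 0.3'
python3 -m pendant '0 0 -0.02 0 0 0 0.3;0 0 -0.05 0 0 0 0.2;0 0 -0.09 0 0 0 0;0 0 -0.13 0 0 0 0;0 0 -0.17 0 0 0 0;0 0 -0.18 0 0 0 0;0 0 -0.18 0 0 0 0;0 0 -0.18 0 0 0 0'
python3 - <<'E'
from h import *
w=grab('wrist','w8.png');save('w8',w)
print(go(.5596,.0496,.15,.03))
E
```

```text
t: 16.15
ee_pos: [0.4028, 0.1431, 0.0317]
tcp_rot: [0.265, 3.13, 0.0]
ft_force: [0.1, -0.3, -0.2]
width: 0.0644
grip_force: 0.0
t: 16.82
ee_pos: [0.4026, 0.1431, 0.2114]
tcp_rot: [0.265, 3.13, 0.0]
ft_force: [0.9, -0.1, -0.6]
width: 0.093
grip_force: 0.0
(array([-0.171 , -0.0655,  0.0603]), array([-0.0005, -0.0015, -0.1988]), 'yaw', np.float64(-0.169), 'p', array([0.4021, 0.143 , 0.2105]))
```

View pics/w8.png

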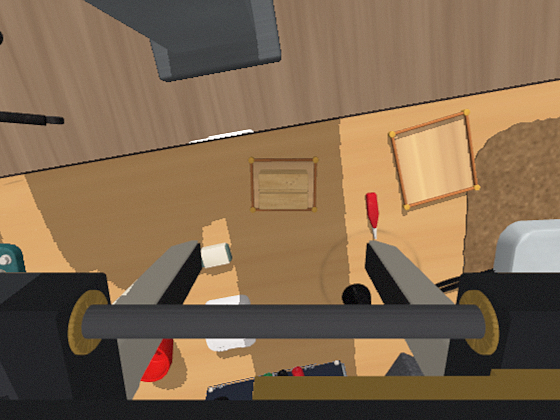

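```bash
python3 - <<'E'
from h import *
d=load('w8')
P=np.array([pix2w(d,u,v,.007)[:2] for u,v in [(393,134),(465,113),(476,187),(407,207)]]);print(P.mean(0))
for i in range(4):
    e=P[(i+1)%4]-P[i]; print(round(np.hypot(*e),4), round(np.degrees(np.arctan2(e[1],e[0])),1))
E
python3 -m pendant '-0.04 -0.016 0 0 0 -0.06 0;-0.08 -0.032 0 0 0 -0.12 0;-0.12 -0.047 0 0 0 -0.18 0;-0.16 -0.055 0 0 0 -0.2 0;-0.195 -0.06 0 0 0 -0.2 0;-0.2 -0.06 0 0 0 -0.2 0;-0.2 -0.06 0 0 0 -0.2 0;-0.2 -0.06 0 0 0 -0.2 0'
python3 - <<'E'
from h import *
w=grab('wrist');save('w9',w)
f=lambda a,sz:cv2.resize(cv2.cvtColor(a,cv2.COLOR_RGB2BGR),sz,interpolation=cv2.INTER_CUBIC)
cv2.imwrite('pics/w9.png',f(w['image'][110:260,210:360],(600,600)))
print(go(.5596,.0496,.027,.03))
E
```

```text
[0.40363873 0.3142236 ]
0.0771 96.6
0.0836 7.6
0.0786 -82.4
0.0849 -173.5
t: 17.53
ee_pos: [0.5886, 0.0506, 0.2095]
tcp_rot: [0.049, -3.137, -0.0]
ft_force: [-0.2, 0.5, -0.6]
width: 0.0931
grip_force: 0.0
(array([ 0.0283, -0.0004,  0.1833]), array([ 0.0002, -0.0029,  0.0016]), 'yaw', np.float64(0.032), 'p', array([0.5884, 0.0509, 0.2102]))
```

View pics/w9.png

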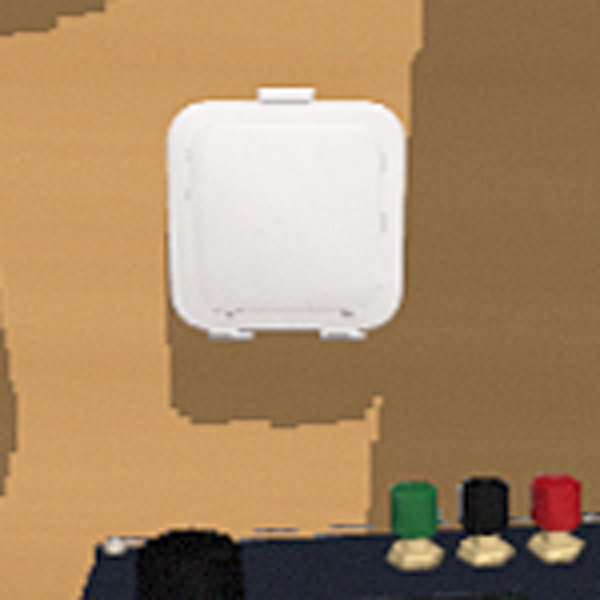

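```bash
python3 - <<'E'
from h import *
c=pix2w(load('w9'),281.6,163.3,.027); print(c,go(c[0],c[1],.027))
E
python3 -m pendant '0.028 0 0.03 0 0 0 0;0.028 0 0.065 0 0 0 0;0.028 0 0.1 0 0 0 0;0.028 0 0.13 0 0 0 0;0.028 0 0.15 0 0 0 0;0.028 0 0.16 0 0 0 0;0.028 0 0.16 0 0 0 0;0.028 0 0.16 0 0 0 0'
python3 -c "
from h import *
c=pix2w(load('w9'),281.6,163.3,.027);print(go(c[0],c[1],.027))"
```

```text
[0.55920734 0.04966992 0.027     ] (array([ 0.0287, -0.0003,  0.1833]), array([ 0.0002, -0.0029,  0.    ]), 'yaw', np.float64(0.032), 'p', array([0.5884, 0.0509, 0.2102]))
t: 18.25
ee_pos: [0.5616, 0.0499, 0.0523]
tcp_rot: [-0.05, 3.141, 0.0]
ft_force: [-1.2, -0.6, -0.2]
width: 0.0929
grip_force: 0.0
(array([ 0.0024, -0.0001,  0.0253]), array([ 0.    ,  0.0001, -0.    ]), 'yaw', np.float64(0.032), 'p', array([0.5616, 0.0499, 0.0523]))
```

```bash
python3 -m pendant '0.0022 0 0.01 0 0 0 0;0.0022 0 0.02 0 0 0 0;0.0022 0 0.025 0 0 0 0;0.0022 0 0.025 0 0 0 0;0.0022 0 0.025 0 0 0 0.25;0.0022 0 0.025 0 0 0 0.3;0.0022 0 0.025 0 0 0 1;0.0022 0 0.025 0 0 0 1;0.0022 0 0.025 0 0 0 1;0.0022 0 0.025 0 0 0 1'
python3 -m pendant '0 0 -0.01 0 0 0 1;0 0 -0.02 0 0 0 1;0 0 -0.04 0 0 0 1;0 0 -0.07 0 0 0 1;0 0 -0.1 0 0 0 1;0 0 -0.1 0 0 0 1'
python3 -c "
from h import *
print(go(.404,.3135,.12,.12))"
```

```text
t: 19.08
ee_pos: [0.5598, 0.0494, 0.0269]
tcp_rot: [-0.049, 3.141, -0.0]
ft_force: [-0.1, 0.0, 1.6]
width: 0.06
grip_force: 30.0
t: 19.58
ee_pos: [0.5623, 0.0495, 0.133]
tcp_rot: [-0.049, 3.133, -0.0]
ft_force: [1.0, 0.4, 0.6]
width: 0.0594
grip_force: 30.0
(array([0.15  , 0.2688, 0.0116]), array([-0.0006,  0.0087, -0.0887]), 'yaw', np.float64(0.031), 'p', array([0.5623, 0.0495, 0.133 ]))
```

```bash
python3 -m pendant '0.018 0.032 0 0 0 -0.03 1;0.036 0.064 0 0 0 -0.06 1;0.054 0.096 0 0 0 -0.088 1;0.072 0.128 0 0 0 -0.088 1;0.09 0.16 0 0 0 -0.088 1;0.108 0.193 0 0 0 -0.088 1;0.126 0.225 0 0 0 -0.088 1;0.14 0.25 0 0 0 -0.088 1;0.149 0.267 0 0 0 -0.088 1;0.149 0.267 0 0 0 -0.088 1'
python3 -m pendant '0 0 0.02 0 0 0 1;0 0 0.04 0 0 0 1;0 0 0.05 0 0 0 1;0 0 0.05 0 0 0 1'
python3 - <<'E'
from h import *
print(go(.404,.3135,.031,.122))
s=grab('side');w=grab('wrist')
sc=lambda a:cv2.resize(cv2.cvtColor(a,cv2.COLOR_RGB2BGR),(395,395),interpolation=cv2.INTER_CUBIC)
u,v=w2pix(s,[.404,.313,.04]).astype(int)
cv2.imwrite('pics/m10.png',np.hstack([sc(w['image'][60:300,160:400]),sc(s['image'][v-50:v+50,u-50:u+50])]))
E
```

```text
t: 20.42
ee_pos: [0.4007, 0.3141, 0.1272]
tcp_rot: [-0.192, 3.135, 0.001]
ft_force: [0.6, -0.2, -1.2]
width: 0.0598
grip_force: 30.0
t: 20.75
ee_pos: [0.4017, 0.3106, 0.0751]
tcp_rot: [0.186, -3.133, 0.003]
ft_force: [0.2, 0.2, -1.0]
width: 0.0595
grip_force: 30.0
(array([-0.0027,  0.0026,  0.0441]), array([-0.0014, -0.0029, -0.0032]), 'yaw', np.float64(0.119), 'p', array([0.4017, 0.3106, 0.0751]))
```

View pics/m10.png

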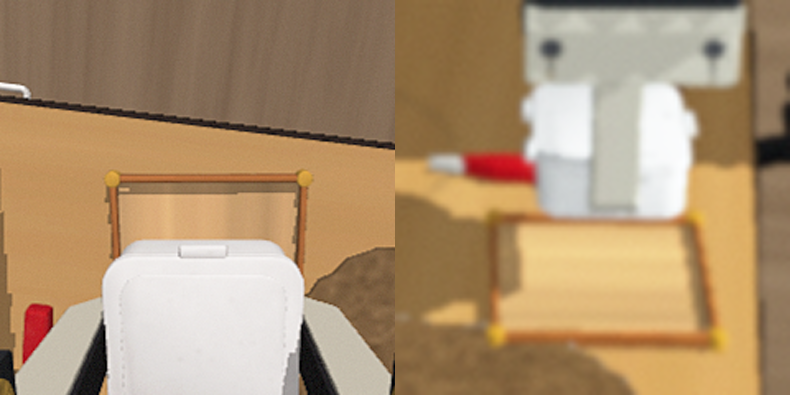

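```bash
python3 -m pendant '-0.002 0.002 0.012 0 0 0 1;-0.002 0.002 0.022 0 0 0 1;-0.002 0.002 0.03 0 0 0 1;-0.002 0.002 0.036 0 0 0 1;-0.002 0.002 0.04 0 0 0 1;-0.002 0.002 0.043 0 0 0 1;-0.002 0.002 0.043 0 0 0 1;-0.002 0.002 0.043 0 0 0 1'
```

```text
t: 21.52
ee_pos: [0.4042, 0.3139, 0.0337]
tcp_rot: [-0.187, 3.136, 0.0]
ft_force: [-0.0, -0.9, -0.8]
width: 0.0599
grip_force: 30.0
```

```bash
python3 -m pendant '0 0 0.0015 0 0 0 1;0 0 0.003 0 0 0 1;0 0 0.003 0 0 0 1;0 0 0.003 0 0 0 1;0 0 0.003 0 0 0 0.25;0 0 0.003 0 0 0 0.15;0 0 0.003 0 0 0 0.1;0 0 0.003 0 0 0 0.1'
python3 -m pendant '0 0 -0.02 0 0 0 0.1;0 0 -0.05 0 0 0 0.1;0 0 -0.09 0 0 0 0;0 0 -0.13 0 0 0 0;0 0 -0.17 0 0 0 0;0.05 -0.03 -0.2 0 0 0 0;0.08 -0.03 -0.22 0 0 0 0;0.08 -0.03 -0.22 0 0 0 0;0.08 -0.03 -0.22 0 0 0 0'
python3 - <<'E'
from h import *
t=grab('top');s=grab('side')
im=np.hstack([cv2.resize(cv2.cvtColor(a,cv2.COLOR_RGB2BGR),(400,300),interpolation=cv2.INTER_CUBIC) for a in (t['image'][130:280,140:340],t['image'][130:280,240:440])])
im2=np.hstack([cv2.resize(cv2.cvtColor(a,cv2.COLOR_RGB2BGR),(400,300),interpolation=cv2.INTER_CUBIC) for a in (s['image'][190:340,200:400],s['image'][140:260,220:380])])
cv2.imwrite('pics/m11.png',np.vstack([im,im2]))
E
```

```text
t: 22.18
ee_pos: [0.4042, 0.3139, 0.0307]
tcp_rot: [-0.187, 3.136, 0.0]
ft_force: [-0.0, 0.5, 0.4]
width: 0.0811
grip_force: 0.0
t: 22.93
ee_pos: [0.3268, 0.2742, 0.2528]
tcp_rot: [-0.188, 3.133, 0.003]
ft_force: [0.3, -0.1, 0.6]
width: 0.093
grip_force: 0.0
```

View pics/m11.png

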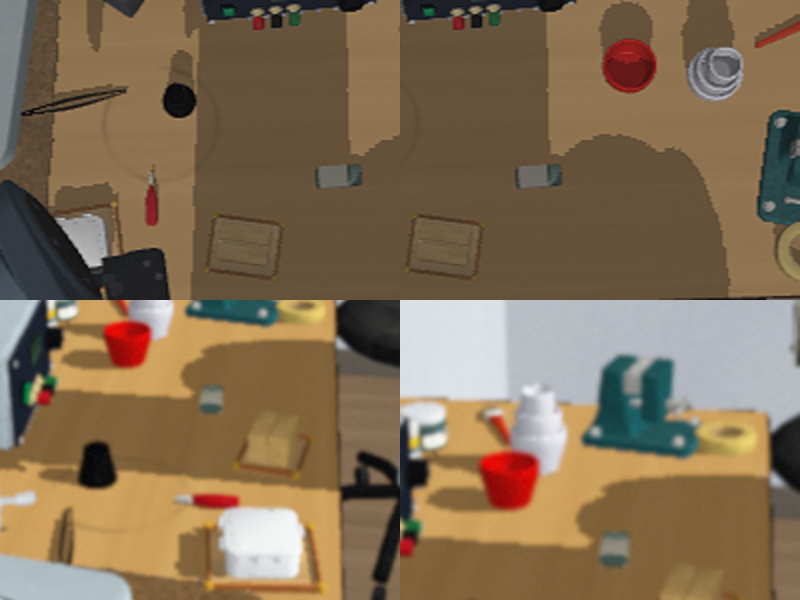

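All are in place: the box lies flat in the larger tray, the block lies flat in the smaller tray, the cups are nested upright, and the loupe and large cup haven't moved.

```bash
python3 -c "
from h import *
print(env.finish_job())"
```

```text
the job is handed in; nothing more can be done
None
```

I handed the job in at about 23 s. The cups are nested upright in the large cup, the block and white box lie flat in their trays, the loupe and large cup are where they stood, and the gripper is open and clear. This is from the final camera check; the hand-in returned no verdict.

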